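# Wind the viewing light and show the sample to the camera

## Task

Wind the viewing light's spring timer fully up to its stop with the brass key, clockwise seen from above (it will take several part turns), so that the light stays on. Then take the yellow-capped sample bottle out of the red tray and hold it up in the air in front of the camera, cap uppermost, its middle at the centre of the view 16 cm straight out from the lens and its label squarely facing the lens, which means leaning the bottle back to match the camera's downward look. Finish while still holding it there, steady, and leave the other bottles and things on the bench standing where they are.

Things in the scene. Friction and masses are not known exactly. Their poses are not given: they have to be found in the camera images.
- key (a joint): turn of the timer's winding key, rad: grows as the key is turned clockwise seen from above; 0 is run down, the stop is at 3.2 (just over half a turn from run down). It is sprung: it takes 0.09 to 0.15 N m to wind, and its ratchet holds it wherever it is let go
- key_grip (a point): point on the turning axis of the upright brass wing key on the timer, 71 mm above the table, 24 mm above the key's foot, 14 mm below its top. The wing is a bar 46 mm long (this point's x axis, turning with the key; red dot at its +x end), 12 mm thick (y), 30 mm high, on a white housing 110 x 90 x 45 mm with a dark dial. z is up
- sample_center (a point): centre, half-way up, of the bottle to show: the YELLOW-capped one in the tray. Round, 90 mm tall: clear body 40 mm across with rust-red lower part; cap 42 mm across, 26 mm high, grippable all around; ~0.1 kg. z up through the cap, x out through the middle of its white label with a red square (15 to 49 mm above the foot). A black stripe on the cap's top runs from its centre to the label side
- view_point (a point): the point in the air where the camera looks and focuses, 200 mm above the table, 160 mm straight in front of the lens, vertically above the white and blue ring mark on the station's grey base plate (8 mm thick). Its x axis points from here straight to the lens, 25 degrees above the horizontal, z is the camera's up direction (25 degrees from vertical), y is level
- lens (a point): middle of the front of the camera's lens, 160 mm from the viewing point along that point's x axis; around it a white ring light 72 mm across. The black camera box, 60 x 60 mm, runs 108 mm on behind the lens to a steel post; its highest edge is 340 mm above the table
- station: viewing station, fixed: grey base plate carrying ring mark, post, camera and, at its side, the timer. Origin on the table under the viewing point; x level towards the camera's post (215 mm away, top at 293 mm), z up. The timer's key axis is at x = 30, y = -190 mm
- tray: red open tray, 185 x 185 x 26 mm, walls and floor 4 mm, fixed; origin in the middle of its underside. Four bottles stand in it 80 mm apart in a square
- jar_a_center (a point): centre, half-way up, of a white-capped bottle in the tray, same size as the sample bottle (90 mm tall, 42 mm across); bystander
- jar_b_center (a point): centre, half-way up, of a white-capped bottle in the tray, same size as the sample bottle (90 mm tall, 42 mm across); bystander
- jar_c_center (a point): centre, half-way up, of a white-capped bottle in the tray, same size as the sample bottle (90 mm tall, 42 mm across); bystander
- wash_bottle: white wash bottle with a blue cap, 68 mm across, 170 mm tall; origin in the middle of its underside; bystander
- beaker: empty glass beaker, 72 mm across, 85 mm tall; origin in the middle of its underside; bystander
- specimen_case: flat black specimen case, 100 x 120 x 30 mm; origin in the middle of its underside; bystander

How it is judged (in metres and radians):
On the way, in this order (a step that is already met when the one before it is completed fails the run):
1. the timer is wound fully up to its stop (value of joint key above 2.95 rad), for 0.2 s.
2. the sample bottle is lifted clear of the tray in the gripper (height (world z) of sample_center above 0.12 m and contact force between the fingers and sample above 0.5 N), for 0.2 s.
At the end, for the whole second after the job is handed in: Key still wound (above 2.8 rad); bottle centre within 25 mm of the viewing point and over 170 mm above the table, label facing the lens within 15 degrees, bottle axis within 43 degrees of vertical, cap up; held by the fingers, not touching the station, still (value of joint key above 2.8 rad and distance between sample_center and view_point below 0.025 m and height (world z) of sample_center above 0.17 m and angle between the x axis of sample_center and the x axis of view_point, either way round below 0.26 rad and x of lens in the frame of sample_center above 0.1 m and angle between sample_center's own z axis and vertical below 0.75 rad and contact force between the fingers and sample above 0.5 N and contact force between sample and station below 0.1 N and linear speed of sample below 0.02 m/s and angular speed of sample below 0.2 rad/s); the arm keeps its last pose, push and grip.
It fails at once if another bottle in the tray is shifted more than 20 mm or tipped (distance of any of jar_a_center, jar_b_center, jar_c_center from where it was at the start of the episode above 0.02 m or angle between any of jar_a_center, jar_b_center, jar_c_center's own z axis and vertical above 0.4 rad).
It fails at once if a bystander on the bench is shifted more than 30 mm or tipped (distance of any of wash_bottle, beaker, specimen_case from where it was at the start of the episode above 0.03 m or angle between any of wash_bottle, beaker, specimen_case's own z axis and vertical above 0.4 rad).
It fails at once if the sample bottle is laid over more than 60 degrees (angle between sample_center's own z axis and vertical above 1.05 rad).
It also fails if it takes over 72 s, if anything falls off the work surface, if the arm or the gripper's body presses on something with over 40 N, if the wrist force passes 120 N, or if a joint passes its speed limit or range.

## Robot

A 6-joint arm with a two-finger parallel gripper is mounted at the origin on the work surface. World frame = base frame: x ahead of the robot, y to its left, z up, the work surface at z = 0. Lengths are in mm, angles in rad, forces in N, time in s.
With the tool pointing down it reaches from about 350 to 875 mm from the base axis. Payload 4.2 kg.
Tool frame: the origin (TCP) lies on the centre line of the jaws, within the pads' length; the fingertips stand 8 mm ahead of it and the grasp point (between the pads) lies 11 mm behind it (bot.nose_length is the z of the fingertips in the tool frame, in mm); z points along the fingers, y is the line along which they close (so a half turn about z gives the same grasp; the last joint's range is limited). The gripper opens to 87 mm and grips with 3 to 60 N. Pads are 19 mm wide; open, the fingers measure 117 mm over their backs; the gripper's body (75 mm by 190 mm) begins 51 mm behind the grasp point.
Start: joints at [-0.885, 0.385, 0.008, 0, -1.194, -0.259], TCP at [258.737, -568.906, 230.55] pointing down, gripper open.
Joint ranges: [-3.14, 3.14], [-1.21, 2.06], [-1.07, 1.41], [-3.16, 2.05], [-2.99, -0.16], [-3.1, 3.1]. Speed limits (rad/s): [2.79, 2.79, 3.14, 3.14, 3.14, 3.14].

## Interface

Orientations are given as [roll, pitch, yaw] about the fixed x, y, z axes, in that order (R = Rz(yaw) Ry(pitch) Rx(roll)).
In Python, from rig import bot gives the robot as it stands.
- The arm moves only by the tool jog_arm, never from a script. Its argument "plan" is a list of rows, each a list of 6 numbers: the shift along the world's x, y, z as a fraction of full scale, then the turn, a rotation vector about the world's x, y, z as a fraction of full scale. A call has exactly 8 rows; each row is the pose to reach, as a shift and turn from the pose commanded when the call began; what a row does not reach only later rows make up. Full scale, the value 1, is 300 mm for a shift and 30 degrees for a turn. A row lasts 1/10 s, in which the tool goes at most 50 mm and 8.59 degrees, less where a joint would pass 70% of its speed; a pose out of reach is approached as far as the arm can. A call with a number of a shift or a turn outside -1 to 1 is refused whole. A call with a gripper value outside its range is refused whole. "grip" is the closure in counts, from 0 (fully open) to 255 (shut), set as the call begins (left out, the last holds). The fingers move at their own pace and stop on an object; "grip_force" is the grip in N (left out, the last holds). Time passes only in rows, so rows that repeat a pose let the fingers close, or fill a call up. It gives the time, the measured TCP pose, the force, the opening and the grip force at its end, in the units of the state.
- bot.state(): the state, without advancing time (a new reading comes with each control period).
- bot.grab_frame(name): name is "scene" or "top" or "wrist"; returns a dict with "color" (420x560x3 uint8, red, green, blue), "depth" (420x560 float32, mm along the optical axis (not along the pixel's ray), 0 where there is no reading), "fx", "fy", "cx", "cy" (pixels), "camera_from_world" (4x4, takes a point from world to camera coordinates); the wrist camera has in their place "mount" (4x4, takes a point from camera to tool coordinates, whose origin is the TCP and whose axes are the flange's). Camera axes: x right, y down, z forward; pixel columns grow to the right and rows downward; lengths in mm; the calibration is good to about 2 mm. A picture is of the moment at which its call begins: read the wrist's pose just before it.
- bot.finish_job(): hands the job in; it is judged then, once.
The state is a dict: "clock": time; "joint_pos": joint angles; "qd": joint speeds; "tau": joint torques, N m; "eef_pos": TCP position; "ee_rot": TCP orientation; "ft_force": force on the tool from outside, world axes, zero at the start; "moment": the same for the moment, N m; "grip_width": finger opening in mm; "grasp_force": force on a finger pad.
Only numpy, scipy, OpenCV 4.12 (cv2) and the standard library are available. Lean on these libraries where they do the work, as an engineer would, in place of code of your own. Each camera call takes 0.05 s, during which the arm holds its last target. There are 200 camera calls.

## Working session

There is one attempt and no reset: what is moved stays moved. The work goes in short steps, Python scripts to look and compute and a tool call to move; the robot and the scene stay as the last step left them, time stands still between calls to the robot, and variables do not carry over. Pictures are saved under pics/ and viewed, at most 10 in all, crops included, and the job is handed in when it is done.

Besides the shell and the picture viewer there is one more tool, called after "Emit:" as name(argument=value, ...) on one line, values as JSON. jog_arm: Moves the arm, as the interface text tells. Its arguments: {"type":"object","properties":{"plan":{"type":"array"},"grip":{"type":"number"},"grip_force":{"type":"number"}},"required":["plan"]}

```bash
mkdir -p pics; ls
cat > h.py <<'E'
import numpy as np, cv2
from rig import bot
def save(n,f): cv2.imwrite(f'pics/{n}.png',f['color'][:,:,::-1])
def pts(f):
    d=f['depth'];v,u=np.mgrid[:d.shape[0],:d.shape[1]]
    c=np.stack([(u-f['cx'])*d/f['fx'],(v-f['cy'])*d/f['fy'],d,np.ones_like(d)],-1)
    return (c@np.linalg.inv(f['camera_from_world']).T)[...,:3]
def ray(f,u,v,z):
    T=np.linalg.inv(f['camera_from_world']);o=T[:3,3]
    r=T[:3,:3]@np.array([(u-f['cx'])/f['fx'],(v-f['cy'])/f['fy'],1.])
    return o+r*(z-o[2])/r[2]
E
python3 - <<'E'
from h import *
import pickle
fr={n:bot.grab_frame(n) for n in('scene','top')}
pickle.dump(fr,open('f0.pkl','wb'))
im=[fr[n]['color'][:,:,::-1] for n in fr]
for n in fr: save(n+'0',fr[n]); print(n,np.linalg.inv(fr[n]['camera_from_world']).round(3).tolist(),fr[n]['fx'])
E
```

```text
pics
scene [[0.885, 0.306, -0.35, 1043.323], [0.464, -0.607, 0.645, -970.769], [-0.015, -0.734, -0.679, 1123.503], [0.0, 0.0, 0.0, 1.0]] 468.81761420956434
top [[-0.027, -0.982, 0.189, 305.577], [-0.999, 0.032, 0.022, -73.568], [-0.027, -0.189, -0.982, 1400.307], [0.0, 0.0, 0.0, 1.0]] 493.1750602102558
```

View pics/top0.png

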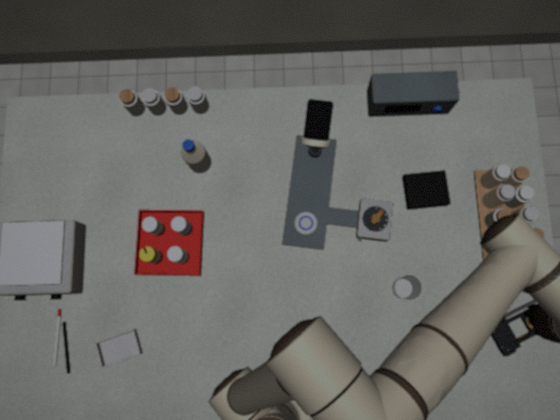

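View pics/scene0.png

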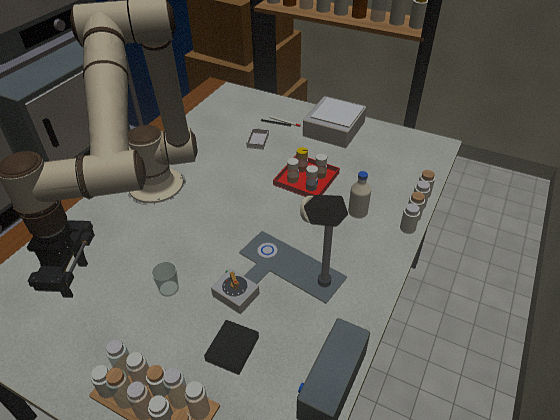

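The top view shows the ring mark at (306,222), the timer and key at (376,217), the yellow cap at (148,255) with white caps at (149,225), (179,225) and (176,255), and the camera at (319,115). The scene view confirms this layout.

Run:
```python
from h import *
import pickle
fr=pickle.load(open('f0.pkl','rb'));f=fr['top'];c=f['color'];hsv=cv2.cvtColor(c,cv2.COLOR_RGB2HSV)
def comp(m,lab,z,box):
    u0,u1,v0,v1=box;M=np.zeros(m.shape,np.uint8);M[v0:v1,u0:u1]=m[v0:v1,u0:u1]
    n,l,s,ce=cv2.connectedComponentsWithStats(M)
    for i in range(1,n):
        if s[i,4]>3: print(lab,s[i,4],ce[i].round(1),ray(f,*ce[i],z).round(1))
H,S,V=[hsv[...,i] for i in range(3)]
comp((H>20)&(H<35)&(S>120)&(V>80),'yellow',94,(130,210,205,280))
comp((S<60)&(V>110),'white',94,(130,210,205,280))
comp((H>100)&(H<130)&(S>60)&(V>80),'ringblue',8,(285,325,205,240))
comp((H<8)&(S>140)&(V>80),'red',71,(358,395,200,240))
comp((H>8)&(H<25)&(S>110)&(V>70),'brass',80,(358,395,200,240))
comp((V<80),'dial',46,(355,398,196,244))
comp((S<50)&(V>100),'housing',46,(345,398,196,244))
# baseplate orientation
M=((V<115)&(V>50)).astype(np.uint8);M[:,:280]=0;M[:,345:]=0;M[:130]=0;M[255:]=0
k=max(cv2.findContours(M,0,2)[0],key=cv2.contourArea);r=cv2.minAreaRect(k);print(r)
for p in cv2.boxPoints(r): print(ray(f,*p,8).round(1))
cv2.imwrite('pics/z0.png',np.hstack([cv2.resize(c[200:240,355:395,::-1],(400,400),interpolation=2),cv2.resize(c[240:270,130:170,::-1],(400,400),interpolation=2)]))
print(bot.state())
```

```text
yellow 180 [146.9 253.9] [445.3 325.2  94. ]
white 1544 [169.6 240.2] [480.3 264.7  94. ]
white 177 [149.  223.8] [526.7 321.6  94. ]
white 174 [178.  223.5] [525.  242.8  94. ]
white 187 [174.4 253.5] [444.3 251.3  94. ]
ringblue 79 [305.3 222.5] [ 530.7 -102.2    8. ]
brass 86 [376.2 217.1] [ 528.  -292.6   80. ]
dial 56 [356.9 217.4] [ 534.5 -244.9   46. ]
dial 391 [374.4 218.9] [ 528.8 -293.1   46. ]
dial 10 [357.5 236.5] [ 481.2 -243.6   46. ]
dial 40 [373.2 238.8] [ 473.6 -286.1   46. ]
housing 1592 [373.1 219. ] [ 528.8 -289.3   46. ]
((318.4793701171875, 189.15151977539062), (60.494102478027344, 120.32760620117188), 7.733598709106445)
[469.4 -29.4   8. ]
[823.3 -86.6   8. ]
[ 791.5 -262.4    8. ]
[ 441.3 -197.7    8. ]
{'clock': 0.1, 'joint_pos': array([-8.85406612e-01,  3.85519084e-01,  6.76132863e-03, -4.35736820e-04,
       -1.19401080e+00, -2.58608097e-01]), 'qd': array([-1.23739704e-03, -1.31733431e-03,  3.82109727e-03,  2.39206107e-05,
       -1.63870977e-03,  1.10867533e-03]), 'tau': array([ 1.94611028e-03, -3.91690922e+01,  1.87937218e+01,  4.23193082e+00,
        1.34864525e-02, -8.25083021e-05]), 'eef_pos': array([ 258.51756504, -568.45272003,  229.54461508]), 'ee_rot': array([ 3.13958244e+00, -1.12984874e-04, -2.71497164e+00]), 'ft_force': array([-0.28886165,  1.06337567,  0.10252495]), 'moment': array([ 0.01049099, -0.01915622, -0.02916808]), 'grasp_force': 0.0, 'grip_width': 86.92184346652621}
```

View pics/z0.png

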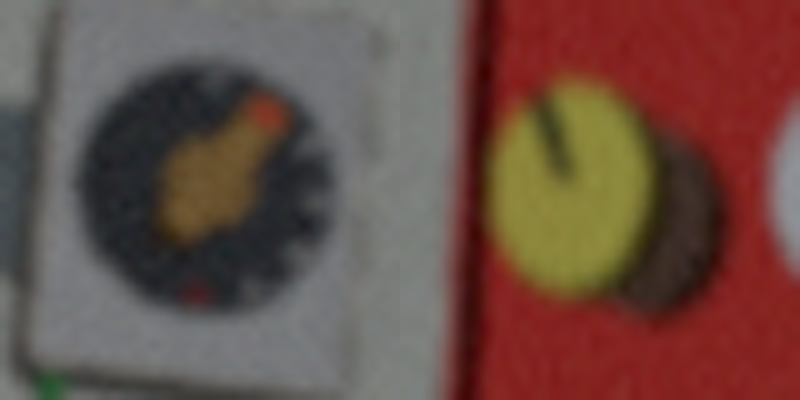

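Estimates: station origin (531,-102) with yaw about -9.8°, key axis (528,-292) with bar yaw about -37°, sample at (445,325). I'll move above the key and turn the gripper.

Emit:
jog_arm(plan=[[0.11,0.115,0,0,0,0.25],[0.22,0.23,0,0,0,0.5],[0.33,0.345,0,0,0,0.75],[0.45,0.46,0,0,0,1],[0.56,0.575,0,0,0,1],[0.67,0.69,0,0,0,1],[0.78,0.8,0,0,0,1],[0.89,0.92,0,0,0,1]], grip=100, grip_force=30)

```text
clock: 0.9
eef_pos: [526.6, -291.3, 230.2]
ee_rot: [3.141, -0.0, -2.191]
ft_force: [0.2, -1.1, 0.5]
grip_width: 53.1
grasp_force: 0.0
```

Emit:
jog_arm(plan=[[0,0,0,0,0,0.25],[0,0,0,0,0,0.5],[0,0,0,0,0,0.75],[0,0,0,0,0,1],[0,0,0,0,0,1],[0,0,0,0,0,1],[0,0,0,0,0,1],[0,0,0,0,0,1]])

```text
clock: 1.7
eef_pos: [525.6, -293.0, 230.5]
ee_rot: [3.141, 0.0, -1.669]
ft_force: [1.1, 0.4, -0.0]
grip_width: 52.8
grasp_force: 0.0
```

Emit:
jog_arm(plan=[[0,0,0,0,0,0.25],[0,0,0,0,0,0.5],[0,0,0,0,0,0.75],[0,0,0,0,0,1],[0,0,0,0,0,1],[0,0,0,0,0,1],[0,0,0,0,0,1],[0,0,0,0,0,1]])

```text
clock: 2.5
eef_pos: [525.7, -292.9, 230.6]
ee_rot: [-3.142, -0.0, -1.145]
ft_force: [0.3, 0.1, 0.8]
grip_width: 52.7
grasp_force: 0.0
```

Emit:
jog_arm(plan=[[0,0,0,0,0,0.25],[0,0,0,0,0,0.5],[0,0,0,0,0,0.75],[0,0,0,0,0,0.95],[0,0,0,0,0,0.95],[0,0,0,0,0,0.95],[0,0,0,0,0,0.95],[0,0,0,0,0,0.95]])

```text
clock: 3.3
eef_pos: [525.7, -292.9, 230.5]
ee_rot: [3.142, 0.0, -0.648]
ft_force: [0.0, -0.3, 0.6]
grip_width: 52.7
grasp_force: 0.0
```

Run:
```python
from h import *
import pickle
from scipy.spatial.transform import Rotation as R
s=bot.state();f=bot.grab_frame('wrist')
T=np.eye(4);T[:3,:3]=R.from_euler('xyz',s['ee_rot']).as_matrix();T[:3,3]=s['eef_pos']
f['camera_from_world']=np.linalg.inv(T@f['mount']);pickle.dump((s,f),open('w1.pkl','wb'));save('w1',f)
c=f['color'];hsv=cv2.cvtColor(c,cv2.COLOR_RGB2HSV);H,S,V=[hsv[...,i] for i in range(3)]
print(s['eef_pos'],s['ee_rot'],s['joint_pos'],s['grip_width'])
```

```text
[ 525.72597065 -292.90902113  230.53888496] [ 3.14155389e+00  4.81247215e-05 -6.47640211e-01] [-2.39555868e-01  3.45390865e-01 -5.17380578e-02  1.78682604e-05
 -1.17372696e+00  1.16270507e+00] 52.69863562085736
```

View pics/w1.png

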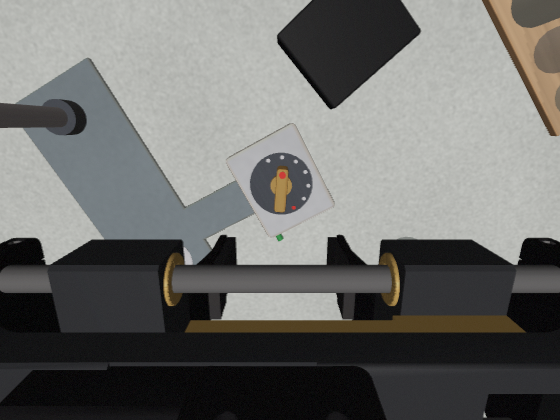

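The wrist view shows the key at about (281,190), its bar nearly vertical with the red dot at (283,174). It lines up with the fingers.

Run:
```python
from h import *
import pickle
s,f=pickle.load(open('w1.pkl','rb'))
hsv=cv2.cvtColor(f['color'],cv2.COLOR_RGB2HSV);H,S,V=[hsv[...,i].astype(int) for i in range(3)]
M=(((H<30)|(H>172))&(S>120)&(V>90)).astype(np.uint8);M[:150]=0;M[225:]=0;M[:,:240]=0;M[:,320:]=0
n,l,st,ce=cv2.connectedComponentsWithStats(M);i=1+np.argmax(st[1:,4]);print(st[i],ce[i],ray(f,*ce[i],80))
k=cv2.findContours((l==i).astype(np.uint8),0,2)[0][0];r=cv2.minAreaRect(k);b=cv2.boxPoints(r);print(r)
b=sorted(b,key=lambda p:p[1]);a,c=(b[0]+b[1])/2,(b[2]+b[3])/2
A,C=ray(f,*a,85),ray(f,*c,85);d=A-C;print(A,C,(A+C)/2,np.degrees(np.arctan2(d[1],d[0])),np.linalg.norm(d))
D=(V<90)&(S<90);D[:150]=0;D[217:]=0;D[:,:248]=0;D[:,:]&=True;D[:,314:]=0
v,u=np.nonzero(D|((l==i)));e=cv2.minEnclosingCircle(np.stack([u,v],1).astype(np.float32));print(e,ray(f,*e[0],47))
P=pts(f)[l==i];P=P[P[:,2]>70];print('depth',len(P),P.mean(0) if len(P) else 0)
```

```text
[271 166  21  46 606] [280.6039604 188.4669967] [ 533.38043614 -297.19394252   80.        ]
((281.0, 188.5), (20.0, 45.0), 0.0)
[ 552.19948427 -312.00794262   85.        ] [ 514.92341335 -283.69972774   85.        ] [ 533.56144881 -297.85383518   85.        ] -37.2137840333237 46.806628725370636
((280.62030029296875, 183.11654663085938), 30.693462371826172) [ 532.86186376 -296.72381848   47.        ]
depth 486 [ 533.16671811 -297.35265276   84.89373176]
```

Emit:
jog_arm(plan=[[0.025,-0.014,-0.1,0,0,-0.17],[0.025,-0.014,-0.2,0,0,-0.17],[0.025,-0.014,-0.3,0,0,-0.17],[0.025,-0.014,-0.4,0,0,-0.17],[0.025,-0.014,-0.48,0,0,-0.17],[0.025,-0.014,-0.54,0,0,-0.17],[0.025,-0.014,-0.56,0,0,-0.17],[0.025,-0.014,-0.56,0,0,-0.17]])

```text
clock: 4.15
eef_pos: [532.9, -297.0, 61.8]
ee_rot: [3.141, 0.002, -0.736]
ft_force: [1.0, 0.1, -0.6]
grip_width: 53.1
grasp_force: 0.0
```

Emit:
jog_arm(plan=[[0,0,0,0,0,0],[0,0,0,0,0,0],[0,0,0,0,0,0],[0,0,0,0,0,0],[0,0,0,0,0,0],[0,0,0,0,0,0],[0,0,0,0,0,0],[0,0,0,0,0,0]], grip=255, grip_force=45)

```text
clock: 4.95
eef_pos: [533.1, -298.0, 63.4]
ee_rot: [3.141, -0.001, -0.735]
ft_force: [-2.3, -3.6, 5.5]
grip_width: 11.7
grasp_force: 46.0
```

Run:
```python
from h import *
s=bot.state();print(s['moment'],s['ft_force'],s['joint_pos'],s['grip_width'])
```

```text
[-1.02745457  0.93655518  0.09585957] [-2.31431195 -3.60220737  5.50885795] [-0.24431818  0.52170183 -0.23199593  0.00164149 -0.81674514  1.07891277] 11.65860419354777
```

Emit:
jog_arm(plan=[[0,0,0,0,0,-0.15],[0,0,0,0,0,-0.3],[0,0,0,0,0,-0.45],[0,0,0,0,0,-0.6],[0,0,0,0,0,-0.75],[0,0,0,0,0,-0.9],[0,0,0,0,0,-1],[0,0,0,0,0,-1]])

```text
clock: 5.75
eef_pos: [532.0, -298.6, 63.4]
ee_rot: [3.139, -0.001, -1.26]
ft_force: [-4.8, -6.0, 6.1]
grip_width: 11.6
grasp_force: 46.2
```

Emit:
jog_arm(plan=[[0,0,0,0,0,-0.15],[0,0,0,0,0,-0.3],[0,0,0,0,0,-0.45],[0,0,0,0,0,-0.6],[0,0,0,0,0,-0.75],[0,0,0,0,0,-0.9],[0,0,0,0,0,-1],[0,0,0,0,0,-1]])

```text
clock: 6.55
eef_pos: [530.7, -298.7, 63.4]
ee_rot: [3.137, -0.002, -1.784]
ft_force: [-7.2, -6.2, 6.9]
grip_width: 11.9
grasp_force: 46.4
```

Run:
```python
from h import *
s=bot.state();print(s['moment'],s['ft_force'],s['joint_pos'],s['grip_width'])
f=bot.grab_frame('wrist');save('w2',f)
```

```text
[-1.87010294  2.08926135 -0.06725155] [-7.23403075 -6.20925775  6.87576562] [-0.24594679  0.52103289 -0.23383512  0.0030133  -0.82015497  0.03051487] 11.895526397426583
```

View pics/w2.png

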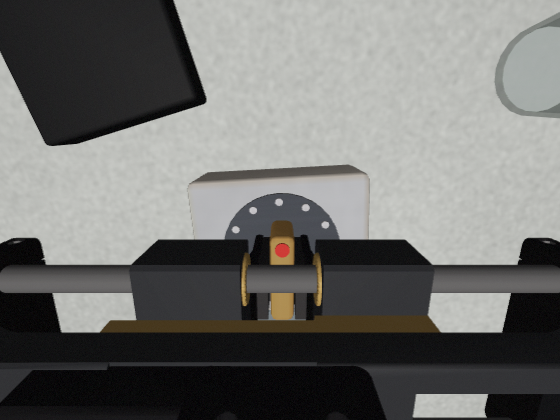

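The key turns with the gripper: the red dot is centred between the fingers at (282,250). The sideways force suggests a small offset, so I'll shift slightly while winding on.

Emit:
jog_arm(plan=[[-0.006,-0.003,-0.0,0,0,-0.15],[-0.006,-0.003,0,0,0,-0.3],[-0.006,-0.003,0,0,0,-0.45],[-0.006,-0.003,0,0,0,-0.6],[-0.006,-0.003,0,0,0,-0.75],[-0.006,-0.003,0,0,0,-0.9],[-0.006,-0.003,0,0,0,-1],[-0.006,-0.003,0,0,0,-1]])

```text
clock: 7.4
eef_pos: [529.5, -298.2, 63.4]
ee_rot: [3.139, -0.002, -2.307]
ft_force: [-6.7, -0.8, 8.5]
grip_width: 11.8
grasp_force: 46.5
```

Emit:
jog_arm(plan=[[0,0,0,0,0,-0.15],[0,0,0,0,0,-0.3],[0,0,0,0,0,-0.45],[0,0,0,0,0,-0.6],[0,0,0,0,0,-0.75],[0,0,0,0,0,-0.9],[0,0,0,0,0,-1],[0,0,0,0,0,-1]])

```text
clock: 8.2
eef_pos: [528.8, -297.1, 63.4]
ee_rot: [3.138, -0.005, -2.831]
ft_force: [-7.2, 2.9, 11.5]
grip_width: 11.4
grasp_force: 46.8
```

Run:
```python
from h import *
s=bot.state();print(s['moment'],s['ft_force'],s['joint_pos'],s['grip_width'])
```

```text
[ 0.83597338  2.01782632 -0.04943876] [-7.16782969  2.91513513 11.49676654] [-2.45536156e-01  5.18598506e-01 -2.37164710e-01 -7.49009676e-04
 -8.20772096e-01 -1.01440953e+00] 11.442481262929617
```

Emit:
jog_arm(plan=[[-0.006,0.003,0.003,0,0,-0.15],[-0.006,0.003,0.003,0,0,-0.3],[-0.006,0.003,0.003,0,0,-0.45],[-0.006,0.003,0.003,0,0,-0.6],[-0.006,0.003,0.003,0,0,-0.75],[-0.006,0.003,0.003,0,0,-0.9],[-0.006,0.003,0.003,0,0,-1],[-0.006,0.003,0.003,0,0,-1]])

```text
clock: 9.0
eef_pos: [528.7, -295.8, 63.4]
ee_rot: [3.14, -0.002, 2.928]
ft_force: [-3.2, 4.1, 5.2]
grip_width: 12.1
grasp_force: 46.4
```

Run:
```python
from h import *
s=bot.state();print(s['moment'],s['ft_force'],s['joint_pos'],s['grip_width'])
```

```text
[ 1.00154449  0.74827705 -0.05669152] [-3.15388193  4.06272094  5.22843014] [-0.2438692   0.51636429 -0.24077437 -0.00196228 -0.81619349 -1.53872989] 12.149587653103033
```

Emit:
jog_arm(plan=[[0,0,0,0,0,-0.1],[0,0,0,0,0,-0.2],[0,0,0,0,0,-0.3],[0,0,0,0,0,-0.4],[0,0,0,0,0,-0.5],[0,0,0,0,0,-0.6],[0,0,0,0,0,-0.7],[0,0,0,0,0,-0.7]])

```text
clock: 9.8
eef_pos: [529.6, -296.0, 63.6]
ee_rot: [-3.141, -0.001, 2.569]
ft_force: [-1.2, 4.2, 3.8]
grip_width: 16.6
grasp_force: 58.7
```

Run:
```python
from h import *
s=bot.state();print(s['moment'],s['ft_force'],s['joint_pos'],s['grip_width'])
f=bot.grab_frame('wrist');save('w3',f)
```

```text
[1.31174244 0.38121064 1.61098799] [-1.20635776  4.16260544  3.84299694] [-2.43127967e-01  5.16730952e-01 -2.40403392e-01 -4.19600354e-05
 -8.14731455e-01 -1.90019301e+00] 16.569864042672585
```

View pics/w3.png

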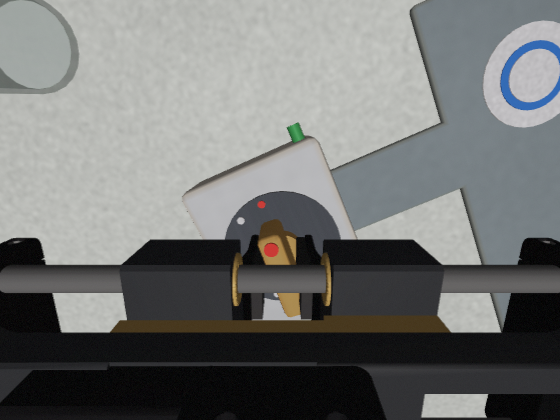

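The key has reached its stop: it lags the fingers, the moment is 1.6 N m, and its red dot points at the red dial mark. The ring mark is at about (530,75). I'll release and rise, and refine the ring position from this picture.

Emit:
jog_arm(plan=[[0,0,0,0,0,0.1],[0,0,0,0,0,0.1],[0,0,0,0,0,0.1],[0,0,0.05,0,0,0.1],[0,0,0.15,0,0,0.1],[0,0,0.3,0,0,0.1],[0,0,0.45,0,0,0.1],[0,0,0.55,0,0,0.1]], grip=80, grip_force=30)

```text
clock: 10.65
eef_pos: [530.5, -297.8, 231.8]
ee_rot: [3.141, 0.005, 2.613]
ft_force: [0.3, -0.3, 0.3]
grip_width: 59.1
grasp_force: 0.0
```

```bash
cat >> h.py <<'E'
from scipy.spatial.transform import Rotation as R
def wrist():
    s=bot.state();f=bot.grab_frame('wrist')
    T=np.eye(4);T[:3,:3]=R.from_euler('xyz',s['ee_rot']).as_matrix();T[:3,3]=s['eef_pos']
    f['camera_from_world']=np.linalg.inv(T@f['mount']);return s,f
E
python3 - <<'E'
from h import *
s,f=wrist();save('w4',f);print(s['eef_pos'],s['ee_rot'],s['joint_pos'])
hsv=cv2.cvtColor(f['color'],cv2.COLOR_RGB2HSV);H,S,V=[hsv[...,i].astype(int) for i in range(3)]
M=((H>98)&(H<130)&(S>140)&(V>80)).astype(np.uint8)
n,l,st,ce=cv2.connectedComponentsWithStats(M)
for i in range(1,n):
    if st[i,4]>60:
        k=np.argwhere(l==i)[:,::-1].astype(np.float32);e=cv2.fitEllipse(cv2.convexHull(k));print(st[i],e,ray(f,*e[0],8))
E
```

```text
[ 530.49840157 -297.78984804  231.7647768 ] [3.14059423 0.00453917 2.61337678] [-2.45561612e-01  3.53336749e-01 -3.68286157e-02  3.32790964e-04
 -1.17599347e+00 -1.85357561e+00]
[407  84  34  36 242] ((423.3080139160156, 101.51683044433594), (31.9388427734375, 36.99854278564453), 26.06403350830078) [ 532.63270502 -102.32802835    8.        ]
```

View pics/w4.png

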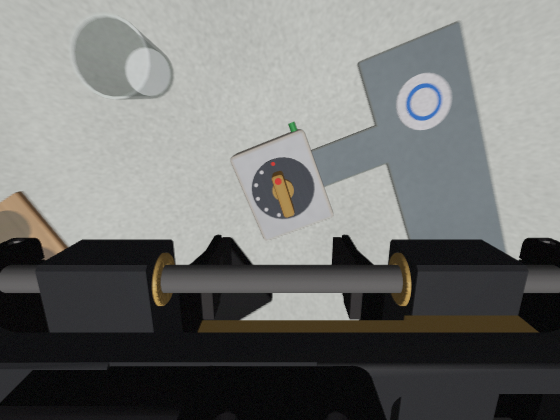

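The key stays on the red mark and the ring centre is at (532.6,-102.3). Next I'll go above the sample.

Emit:
jog_arm(plan=[[-0.01,0.09,0,0,0,0.1],[-0.02,0.18,0,0,0,0.2],[-0.04,0.27,0,0,0,0.3],[-0.05,0.36,0,0,0,0.4],[-0.06,0.45,0,0,0,0.5],[-0.07,0.54,0,0,0,0.6],[-0.08,0.63,0,0,0,0.7],[-0.1,0.72,0,0,0,0.84]])

```text
clock: 11.5
eef_pos: [499.5, -80.1, 227.7]
ee_rot: [3.141, -0.0, 3.056]
ft_force: [0.4, 0.4, -0.4]
grip_width: 59.9
grasp_force: 0.0
```

Emit:
jog_arm(plan=[[-0.01,0.09,0,0,0,0.1],[-0.02,0.18,0,0,0,0.2],[-0.04,0.27,0,0,0,0.3],[-0.05,0.36,0,0,0,0.4],[-0.06,0.45,0,0,0,0.5],[-0.07,0.54,0,0,0,0.6],[-0.08,0.63,0,0,0,0.7],[-0.1,0.72,0,0,0,0.84]])

```text
clock: 12.3
eef_pos: [469.5, 135.9, 227.8]
ee_rot: [3.141, -0.0, -2.788]
ft_force: [0.2, 1.0, -0.3]
grip_width: 60.1
grasp_force: 0.0
```

Emit:
jog_arm(plan=[[-0.01,0.09,0,0,0,0.1],[-0.02,0.18,0,0,0,0.2],[-0.04,0.27,0,0,0,0.3],[-0.05,0.36,0,0,0,0.4],[-0.06,0.45,0,0,0,0.5],[-0.07,0.54,0,0,0,0.65],[-0.08,0.6,0,0,0,0.84],[-0.08,0.63,0,0,0,0.84]])

```text
clock: 13.1
eef_pos: [445.3, 325.1, 227.6]
ee_rot: [3.141, -0.001, -2.349]
ft_force: [0.2, -0.9, 0.3]
grip_width: 59.4
grasp_force: 0.0
```

Run:
```python
from h import *
s,f=wrist();save('w5',f);print(s['eef_pos'],s['ee_rot'],s['joint_pos'])
hsv=cv2.cvtColor(f['color'],cv2.COLOR_RGB2HSV);H,S,V=[hsv[...,i].astype(int) for i in range(3)]
M=((H>22)&(H<35)&(S>110)&(V>90)).astype(np.uint8)
n,l,st,ce=cv2.connectedComponentsWithStats(M);i=1+np.argmax(st[1:,4])
k=np.argwhere(l==i)[:,::-1].astype(np.float32);(c,r)=cv2.minEnclosingCircle(k)
print(st[i],c,r,ray(f,*c,94))
yy,xx=np.mgrid[:420,:560];D=(V<70)&(np.hypot(xx-c[0],yy-c[1])<r*.85)
p=np.argwhere(D)[:,::-1];w=[ray(f,*q,94)[:2] for q in p];w=np.array(w)-ray(f,*c,94)[:2];m=w.mean(0)
print(len(p),m,np.degrees(np.arctan2(m[1],m[0])))
```

```text
[445.31857266 325.09820607 227.55838392] [ 3.14110715e+00 -7.18840160e-04 -2.34874241e+00] [ 9.24323233e-01  2.62414020e-01 -1.78603061e-01 -6.36254774e-04
 -1.13042831e+00 -1.70199809e+00]
[ 260  181   41   41 1233] (280.0390930175781, 201.0335235595703) 20.5695743560791 [447.49329756 324.8248147   94.        ]
46 [9.28576436 5.02379868] 28.41434346900614
```

View pics/w5.png

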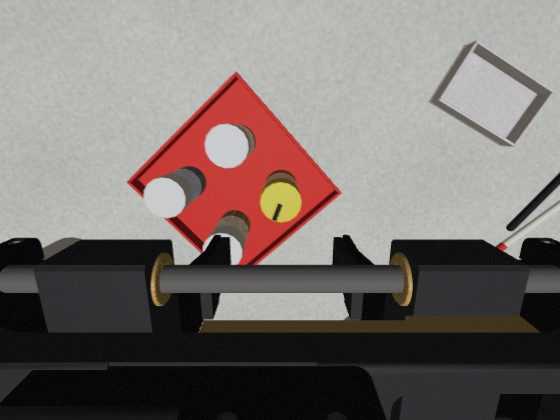

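The yellow cap is at (280,201), with its stripe pointing down and slightly left, so the label faces about 28°. The finger sides are free. I'll descend, close and lift.

Emit:
jog_arm(plan=[[0.007,0,-0.1,0,0,0],[0.007,0,-0.2,0,0,0],[0.007,0,-0.3,0,0,0],[0.007,0,-0.38,0,0,0],[0.007,0,-0.45,0,0,0],[0.007,0,-0.5,0,0,0],[0.007,0,-0.523,0,0,0],[0.007,0,-0.523,0,0,0]])

```text
clock: 13.95
eef_pos: [447.6, 322.9, 70.7]
ee_rot: [-3.141, -0.002, -2.351]
ft_force: [-0.3, -0.5, 0.1]
grip_width: 59.3
grasp_force: 0.0
```

Emit:
jog_arm(plan=[[0,0,0,0,0,0],[0,0,0,0,0,0],[0,0,0,0,0,0],[0,0,0,0,0,0],[0,0,0,0,0,0],[0,0,0,0,0,0],[0,0,0,0,0,0],[0,0,0,0,0,0]], grip=255, grip_force=25)

```text
clock: 14.75
eef_pos: [448.1, 324.5, 72.3]
ee_rot: [-3.142, 0.002, -2.348]
ft_force: [-0.8, 0.5, 4.8]
grip_width: 41.4
grasp_force: 25.0
```

Emit:
jog_arm(plan=[[0,0,0.02,0,0,0],[0,0,0.06,0,0,0],[0,0,0.12,0,0,0],[0,0,0.2,0,0,0],[0,0,0.3,0,0,0],[0,0,0.4,0,0,0],[0,0,0.5,0,0,0],[0,0,0.53,0,0,0]])

```text
clock: 15.55
eef_pos: [448.8, 324.7, 234.6]
ee_rot: [-3.141, 0.007, -2.348]
ft_force: [0.7, 0.2, -1.6]
grip_width: 41.5
grasp_force: 25.0
```

Run:
```python
from h import *
s,f=wrist();print(s['eef_pos'],s['ee_rot'],s['joint_pos'],s['grip_width'],s['grasp_force'])
R0=R.from_euler('xyz',s['ee_rot'])
# bottle frame in world now: upright, x at 28.4 deg
B0=R.from_euler('z',28.4,degrees=True)
al=np.radians(-9.6)
V=R.from_euler('z',al)*R.from_euler('y',-25,degrees=True)
print('view x,z',V.as_matrix()[:,0],V.as_matrix()[:,2])
goal=V*B0.inv()*R0
print('goal rpy',goal.as_euler('xyz'))
tcp=np.array([532.6,-102.3,200])+V.as_matrix()[:,2]*(71-49)
print('tcp goal',tcp)
# stage A: yaw only; stage B: tilt
yaw=np.degrees(al)-28.4;print('yaw',yaw,'units',yaw/30)
tilt=(V*R.from_euler('z',al).inv()).as_rotvec();print('tilt units',np.degrees(tilt)/30)
hsv=cv2.cvtColor(f['color'],cv2.COLOR_RGB2HSV);save('w6',f)
```

```text
[448.81631576 324.71875674 234.58739887] [-3.14147091  0.0066101  -2.34794203] [ 9.19482802e-01  2.57835057e-01 -1.67215325e-01  1.04629005e-03
 -1.13920359e+00 -1.69706349e+00] 41.54662976124171 24.98693770263344
view x,z [ 0.89361589 -0.15114381  0.42261826] [-0.41669993  0.07047952  0.90630779]
goal rpy [-3.00501474  0.42242817 -2.98143539]
tcp goal [ 523.43260151 -100.74945061  219.93877131]
yaw -38.0 units -1.2666666666666666
tilt units [-0.13897396 -0.82166336  0.        ]
```

Emit:
jog_arm(plan=[[0.01,-0.05,0,0,0,-0.05],[0.03,-0.13,0,0,0,-0.13],[0.05,-0.22,0,0,0,-0.2],[0.06,-0.32,0,0,0,-0.28],[0.08,-0.42,0,0,0,-0.37],[0.1,-0.52,0,0,0,-0.46],[0.11,-0.61,0,0,0,-0.55],[0.125,-0.71,0,0,0,-0.635]])

```text
clock: 16.4
eef_pos: [483.8, 108.6, 228.4]
ee_rot: [3.141, -0.005, -2.684]
ft_force: [-0.2, 0.9, -1.3]
grip_width: 41.2
grasp_force: 25.0
```

Emit:
jog_arm(plan=[[0.015,-0.1,0,0,0,-0.1],[0.03,-0.2,0,0,0,-0.2],[0.05,-0.3,0,0,0,-0.28],[0.06,-0.4,0,0,0,-0.36],[0.08,-0.5,0,0,0,-0.46],[0.1,-0.6,0,0,0,-0.55],[0.12,-0.67,0,0,0,-0.6],[0.125,-0.71,0,0,0,-0.635]])

```text
clock: 17.2
eef_pos: [521.4, -104.2, 228.4]
ee_rot: [3.141, -0.004, -3.017]
ft_force: [0.1, 0.5, -0.8]
grip_width: 41.6
grasp_force: 25.0
```

Emit:
jog_arm(plan=[[0,0,-0.005,-0.01,-0.08,0],[0,0,-0.01,-0.03,-0.2,0],[0,0,-0.02,-0.06,-0.34,0],[0,0,-0.03,-0.08,-0.48,0],[0,0,-0.04,-0.1,-0.62,0],[0,0,-0.045,-0.13,-0.75,0],[0,0,-0.05,-0.14,-0.82,0],[0,0,-0.05,-0.14,-0.82,0]])

```text
clock: 18.0
eef_pos: [519.1, -102.6, 212.9]
ee_rot: [-3.006, 0.409, -2.985]
ft_force: [-0.3, -0.4, -1.7]
grip_width: 41.6
grasp_force: 25.0
```

Run:
```python
from h import *
s=bot.state();f=bot.grab_frame('scene');save('s7',f);t=bot.grab_frame('top');save('t7',t)
print(s['eef_pos'],s['ee_rot'],s['joint_pos'],s['grip_width'],s['grasp_force'],s['clock'])
cv2.imwrite('pics/c7.png',np.hstack([cv2.resize(f['color'][140:340,180:380,::-1],(400,400)),cv2.resize(t['color'][80:280,220:420,::-1],(400,400))]))
```

```text
[ 519.14133119 -102.62547602  212.87968744] [-3.00619721  0.40916087 -2.98499797] [ 0.18079534  0.04493517 -0.67942862  0.32998438 -0.46217037 -1.89071139] 41.61567194850301 24.989120978862047 18.0
```

View pics/c7.png

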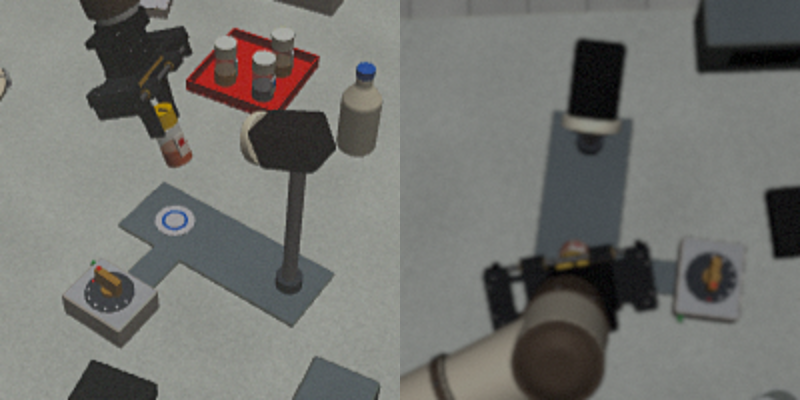

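Both crops show the bottle leaning back with its label and red square (182,143) towards the camera, and the key still wound. I'll make a small correction, then a numeric check.

Emit:
jog_arm(plan=[[0.004,0.002,0.006,0,0,0],[0.01,0.005,0.015,0,0,0],[0.014,0.006,0.022,0,0,0],[0.014,0.006,0.022,0,0,0],[0.014,0.006,0.022,0,0,0],[0.014,0.006,0.022,0,0,0],[0.014,0.006,0.022,0,0,0],[0.014,0.006,0.022,0,0,0]])

```text
clock: 18.9
eef_pos: [526.8, -100.3, 222.0]
ee_rot: [-3.006, 0.415, -2.985]
ft_force: [-0.4, -1.1, -1.9]
grip_width: 41.3
grasp_force: 25.0
```

Run:
```python
from h import *
s=bot.state();f=bot.grab_frame('scene');print(s['eef_pos'],s['ee_rot'],s['grasp_force'])
V=(R.from_euler('z',-9.6,degrees=True)*R.from_euler('y',-25,degrees=True)).as_matrix()
C=np.array([532.6,-102.3,200]);e=C+20*V[:,0]-13*V[:,2]
q=f['camera_from_world']@np.r_[e,1];print('expected px',f['fx']*q[0]/q[2]+f['cx'],f['fy']*q[1]/q[2]+f['cy'])
P=pts(f);hsv=cv2.cvtColor(f['color'],cv2.COLOR_RGB2HSV);H,S,Vv=[hsv[...,i].astype(int) for i in range(3)]
near=np.linalg.norm(P-C,axis=-1)<60
for lab,m in(('red',((H<6)|(H>174))&(S>120)&near),('white',(S<50)&(Vv>110)&near),('yellow',(H>20)&(H<35)&(S>120)&near),('all',near)):
    v,u=np.nonzero(m)
    if len(v): print(lab,len(v),u.mean(),v.mean(),((P[m].mean(0)-C)@V).round(1))
c=f['color'][190:235,245:290,::-1];cv2.imwrite('pics/c8.png',cv2.resize(c,(540,540),interpolation=2))
```

```text
[ 526.82179181 -100.33480347  222.04579498] [-3.00607676  0.41499692 -2.98473356] 24.988928090315312
expected px 271.94779982064773 209.46363555631098
red 12 272.8333333333333 210.41666666666666 [ 22.7  -0.5 -15.8]
white 81 270.679012345679 206.62962962962962 [22.1 -1.9 -1.9]
yellow 98 265.5408163265306 195.20408163265307 [17.3  1.  35.1]
all 490 266.630612244898 203.95714285714286 [15.1 -6.1  9.5]
```

View pics/c8.png

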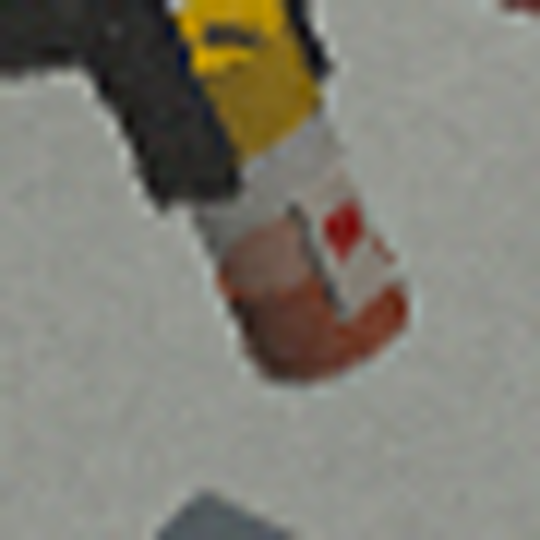

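The red square is within about 1 px of where it should be, about 3 mm in space, and the hold is steady. I'll let it settle once more and hand in.

Emit:
jog_arm(plan=[[0,0,0,0,0,0],[0,0,0,0,0,0],[0,0,0,0,0,0],[0,0,0,0,0,0],[0,0,0,0,0,0],[0,0,0,0,0,0],[0,0,0,0,0,0],[0,0,0,0,0,0]])

```text
clock: 19.75
eef_pos: [526.9, -100.3, 222.1]
ee_rot: [-3.006, 0.415, -2.985]
ft_force: [0.4, -0.0, -0.2]
grip_width: 41.5
grasp_force: 25.0
```

```bash
python3 -c "
from rig import bot
s=bot.state();print(s['eef_pos'],s['grasp_force'],abs(s['qd']).max());print(bot.finish_job())"
```

```text
[ 526.92615612 -100.31696417  222.14741428] 24.988957587629557 0.0005570352821349466
the job is handed in; nothing more can be done
None
```

I wound the timer to its stop, and the sample bottle is held steady at the viewing point with its label facing the lens; I handed the job in at about 20 s, and no verdict came back.

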